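# Count wheel nuts through the gate of a counting tray

## Robot

A 7-joint arm with a two-finger parallel gripper is mounted at the origin on the work surface. World frame = base frame: x ahead of the robot, y to its left, z up, the work surface at z = 0. Lengths are in m, angles in rad, forces in N, time in s.
With the tool pointing down it reaches from about 0.425 to 0.8 m from the base axis. Payload 8.3 kg.
Tool frame: the origin (TCP) lies at the very end of the fingers, on their centre line; the grasp point (between the pads) lies 19 mm behind it; y points along the fingers, z is the direction in which the jaws open and shut, and the axes are right-handed (so a half turn about y gives the same grasp; the last joint's range is limited). The gripper opens to 85 mm and grips with 20 to 120 N. Pads are 22 mm wide; open, the fingers measure 114 mm over their backs; the gripper's body (76 mm by 85 mm) begins 54 mm behind the grasp point. The pads swing forward as they close: fully open they stand 13 mm farther back than shut.
Start: joints at [-1.231, 0.383, 0.016, 1.37, -0.006, 1.388, -0.046], TCP at [0.245, 0.575, 0.231] pointing down, gripper open.
Joint ranges: [-2.95, 2.95], [-0.25, 2.06], [-1.52, 1.56], [0.18, 2.33], [-1.44, 4.58], [0.02, 2.06], [-3.01, 3.01]. Speed limits (rad/s): [2.39, 2.39, 3.01, 3.01, 3.14, 3.14, 3.14].

## Interface

Orientations are given as a unit quaternion [w, x, y, z].
In Python, from rig import bot gives the robot as it stands. The module is installed in compiled form; this text tells all that it offers.
- The arm moves only by the tool apply_moves, never from a script. Its argument "deltas" is a list that holds one entry, the list of rows, each a list of 4 numbers: the shift along the world's x, y, z in mm, then the turn about the world's z in degrees. In form: [[[tx, ty, tz, yaw], ...]]. A call has 1 to 8 rows; each row shifts and turns the commanded pose from where the row before left it; what a row does not reach is not made up. A row lasts 1/10 s, in which the tool goes at most 50 mm and 8.59 degrees, less where a joint would pass 70% of its speed; a pose out of reach is approached as far as the arm can. A call with a gripper value outside its range is refused whole. "jaw" is the opening, from -1 (shut) to 1 (fully open), set as the call begins (left out, the last holds). The fingers move at their own pace and stop on an object; "grip_force" is the grip in N (left out, the last holds). Time passes only in rows, so rows that do not move let the fingers close. It gives the time, the measured TCP pose, the force and the opening at its end, in the units of the state.
- bot.sense(): the state, without advancing time (a new reading comes with each control period).
- bot.get_image(name): name is "side" or "top"; returns (picture, depth): 420x560x3 uint8, red, green, blue; 420x560 float32, m along the optical axis (not along the pixel's ray), 0 where there is no reading.
- bot.get_calibration(name): a dict with "fx", "fy", "cx", "cy" (pixels), "view" (4x4, takes a point from world to camera coordinates). Camera axes: x right, y down, z forward; pixel columns grow to the right and rows downward; lengths in m; the calibration is good to about 2 mm. A picture is of the moment at which its call begins. get_calibration takes no time and is no camera call.
- bot.close_job(): hands the job in, once; it reports no verdict.
The state is a dict: "time_s": time; "joint_positions": joint angles; "joint_velocities": joint speeds; "joint_efforts": joint torques, N m; "tcp_pos": TCP position; "ee_rot": TCP orientation; "force": force on the tool from outside, world axes, zero at the start; "moment": the same for the moment, N m; "gripper_width": finger opening in m.
Only numpy, scipy, OpenCV 4.12 (cv2) and the standard library are available. Lean on these libraries where they do the work, as an engineer would, in place of code of your own. Each camera call takes 0.05 s, during which the arm holds its last target.

## Task

Slide the three chrome wheel nuts along the counting tray, through the gate and down the drop slot into the stock bin one at a time, so that each one has dropped before the next goes through. Push them with the fingers and do not pick them up. The black locking nut does not belong in that stock: leave it standing where it is, and do not disturb the multimeter, the socket or the screwdriver.

Things in the scene. Friction and masses are not known exactly. Their poses are not given: they have to be found in the camera images.
- tray: Fixed counting tray on legs: flat blue floor and rim. Origin on the bench; x axis runs along the tray to the gate, y across, z up; all sizes below are in these axes, mm. Floor surface at z 90; pan from x -185, inside y -105 to 105. Rim, fences and gate cheeks are 3 thick and stand 12 above the floor (tops at z 102), so the upper part of a nut stands above them. Nothing of it moves.
- gate (a point): Centre of the gate at floor height (tray x 107.5, y 0, z 90): a parallel passage 38 wide (y -19 to 19) from x 99 to 115. Two straight aluminium fences narrow the pan from its full width at x 12 down to the gate. Axes as the tray. Outside the fences, beside the gate, are two thumb screws 13 high.
- slot (a point): Centre of the drop slot at floor height (tray x 147.5, y 0, z 90), axes as the tray: an open hole in the floor right after the gate, x 115 to 180, y -24 to 24, edged 12 high at sides and end. A nut drops once its centre is pushed past x 115.
- bin (a point): Centre of the stock bin's inner floor (tray x 151, y 0, z 5). The bin is an open yellow box fixed under the slot, x 70 to 232, y -60 to 60, 64 mm high (49 mm at its front).
- nut1: Chrome wheel nut; size and shape: flat round flange 30 mm across and 4 mm thick at the bottom, hexagon head 21 mm across flats from 4 to 26 mm, domed top at 34 mm; 70 g. It stands on its flange on the tray floor and slides easily. Origin: centre of its underside; z up along its axis.
- nut2: Chrome wheel nut, the same as nut1.
- nut3: Chrome wheel nut, the same as nut1.
- locknut: Black locking wheel nut with a thin red band, a round drum instead of a hexagon (22 mm across), otherwise the same size as the chrome nuts; 70 g. Stands somewhere among them in the pan. Must stay where it is. Origin: centre of its underside.
- meter: Yellow multimeter lying on the bench past the bin end of the tray, 185 x 88 mm, 50 mm high over its dial. Origin: centre of its underside.
- socket: Dark steel wheel socket standing on the bench beside the far long side of the tray, 30 mm across and 80 mm tall (lower than the tray floor). Origin: centre of its underside.
- driver: Red-handled screwdriver lying on the bench at the tray's back end, about 200 mm long, lying along its own x axis. Origin: centre of its underside.

How it is judged:
On the way, in this order (a step that is already met when the one before it is completed fails the run):
1. the first chrome nut is in the bin, alone (((z of nut1 in the frame of tray below 0.065 m and x of nut1 in the frame of tray between 0.07 and 0.232 m and y of nut1 in the frame of tray between -0.06 and 0.06 m) or (z of nut2 in the frame of tray below 0.065 m and x of nut2 in the frame of tray between 0.07 and 0.232 m and y of nut2 in the frame of tray between -0.06 and 0.06 m) or (z of nut3 in the frame of tray below 0.065 m and x of nut3 in the frame of tray between 0.07 and 0.232 m and y of nut3 in the frame of tray between -0.06 and 0.06 m))), for 0.2 s.
2. the second chrome nut is in the bin ((((z of nut1 in the frame of tray below 0.065 m and x of nut1 in the frame of tray between 0.07 and 0.232 m and y of nut1 in the frame of tray between -0.06 and 0.06 m) and (z of nut2 in the frame of tray below 0.065 m and x of nut2 in the frame of tray between 0.07 and 0.232 m and y of nut2 in the frame of tray between -0.06 and 0.06 m)) or ((z of nut1 in the frame of tray below 0.065 m and x of nut1 in the frame of tray between 0.07 and 0.232 m and y of nut1 in the frame of tray between -0.06 and 0.06 m) and (z of nut3 in the frame of tray below 0.065 m and x of nut3 in the frame of tray between 0.07 and 0.232 m and y of nut3 in the frame of tray between -0.06 and 0.06 m)) or ((z of nut2 in the frame of tray below 0.065 m and x of nut2 in the frame of tray between 0.07 and 0.232 m and y of nut2 in the frame of tray between -0.06 and 0.06 m) and (z of nut3 in the frame of tray below 0.065 m and x of nut3 in the frame of tray between 0.07 and 0.232 m and y of nut3 in the frame of tray between -0.06 and 0.06 m)))), for 0.2 s.
3. the third chrome nut is in the bin (z of each of nut1, nut2, nut3 in the frame of tray below 0.065 m and x of nut1 in the frame of tray between 0.07 and 0.232 m and y of nut1 in the frame of tray between -0.06 and 0.06 m and x of nut2 in the frame of tray between 0.07 and 0.232 m and y of nut2 in the frame of tray between -0.06 and 0.06 m and x of nut3 in the frame of tray between 0.07 and 0.232 m and y of nut3 in the frame of tray between -0.06 and 0.06 m), for 0.2 s.
At the end, for the whole second after the job is handed in: All three chrome nuts lie at rest in the stock bin (their undersides at least 25 mm below the tray floor, within the bin), having dropped one after another. The locking nut stands upright in the pan within 15 mm of where it was (all of step 3 and linear speed of each of nut1, nut2, nut3 below 0.03 m/s and distance of locknut from where it was at the start of the episode below 0.015 m and angle between locknut's own z axis and vertical below 0.2 rad); the robot touches nothing.
It fails at once if a nut is lifted off the tray floor: upright with its underside more than 8 mm above the floor, or 28 mm above it in any attitude ((z of nut1 in the frame of tray above 0.098 m and angle between nut1's own z axis and vertical below 0.5 rad) or z of any of nut1, nut2, nut3, locknut in the frame of tray above 0.118 m or (z of nut2 in the frame of tray above 0.098 m and angle between nut2's own z axis and vertical below 0.5 rad) or (z of nut3 in the frame of tray above 0.098 m and angle between nut3's own z axis and vertical below 0.5 rad) or (z of locknut in the frame of tray above 0.098 m and angle between locknut's own z axis and vertical below 0.5 rad)).
It fails at once if the locking nut is moved by more than 15 mm or knocked over (distance of locknut from where it was at the start of the episode above 0.015 m or angle between locknut's own z axis and vertical above 0.5 rad).
It fails at once if the multimeter, socket or screwdriver is moved by more than 20 mm, or the socket is knocked over (distance of any of meter, socket, driver from where it was at the start of the episode above 0.02 m or angle between socket's own z axis and vertical above 0.5 rad).
It also fails if it takes over 67 s, if anything falls off the work surface, if the arm or the gripper's body presses on something with over 40 N, if the wrist force passes 120 N, or if a joint passes its speed limit or range.

## Working session

There is one attempt and no reset: what is moved stays moved. The work goes in short steps, Python scripts to look and compute and a tool call to move; the robot and the scene stay as the last step left them, time stands still between calls to the robot, and variables do not carry over. Pictures are saved under pics/ and viewed, and the job is handed in when it is done.

Besides the shell and the picture viewer there is one more tool, called after ">>>" in YAML: its name, and indented under it one key for each argument. apply_moves: Moves the arm, as the interface text tells. Its arguments: {"type":"object","properties":{"deltas":{"type":"array","items":{"type":"array","items":{"type":"array","items":{"type":"number"}}}},"jaw":{"type":"number"},"grip_force":{"type":"number"}},"required":["deltas"]}

```bash
mkdir -p pics
cat > h.py <<'E'
import numpy as np, cv2
from rig import bot
def grab(n,tag):
    im,d=bot.get_image(n); cv2.imwrite(f'pics/{tag}_{n}.png',cv2.cvtColor(im,cv2.COLOR_RGB2BGR)); return im,d
def ray(n,u,v,z):
    c=bot.get_calibration(n);V=np.array(c['view']);R=V[:3,:3];t=V[:3,3]
    o=-R.T@t; d=R.T@np.array([(u-c['cx'])/c['fx'],(v-c['cy'])/c['fy'],1.])
    return o+d*(z-o[2])/d[2]
def dep(n,u,v,z):
    c=bot.get_calibration(n);V=np.array(c['view']);R=V[:3,:3];t=V[:3,3]
    return R.T@(np.array([(u-c['cx'])/c['fx']*z,(v-c['cy'])/c['fy']*z,z])-t)
def proj(n,p):
    c=bot.get_calibration(n);V=np.array(c['view']);q=V[:3,:3]@p+V[:3,3]
    return q[0]/q[2]*c['fx']+c['cx'],q[1]/q[2]*c['fy']+c['cy']
E
python3 - <<'E'
from h import *
for n in('top','side'):
    im,d=grab(n,'a'); np.save(f'd_{n}.npy',d); c=bot.get_calibration(n);V=np.array(c['view']);print(n,c['fx'],-V[:3,:3].T@V[:3,3],V[:3,:3].round(2).tolist())
s=bot.sense();print(s['time_s'],s['tcp_pos'],s['ee_rot'],s['gripper_width'],s['force'])
E
```

```text
top 432.2478067782875 [0.48749057 0.03280948 1.19698187] [[0.01, -1.0, 0.01], [-0.99, -0.01, -0.14], [0.14, -0.0, -0.99]]
side 509.82289741384415 [ 0.15526047 -0.62873747  0.67968755] [[0.82, -0.58, -0.01], [-0.34, -0.47, -0.81], [0.47, 0.66, -0.58]]
0.1 [0.24477809 0.57459088 0.23036926] [-0.6922143   0.69342108 -0.14155473  0.14131108] 0.08559806388403696 [ 0.59293079 -0.22926917  0.25169126]
```

View pics/a_top.png

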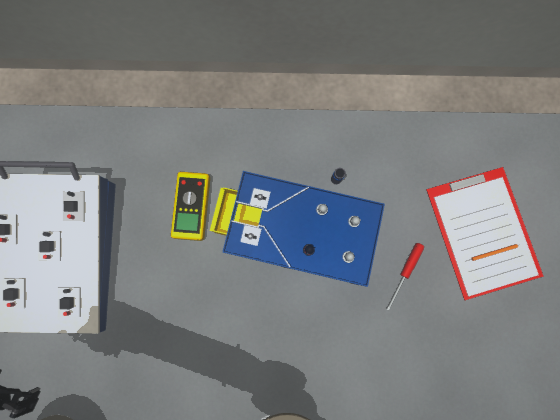

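View pics/a_side.png

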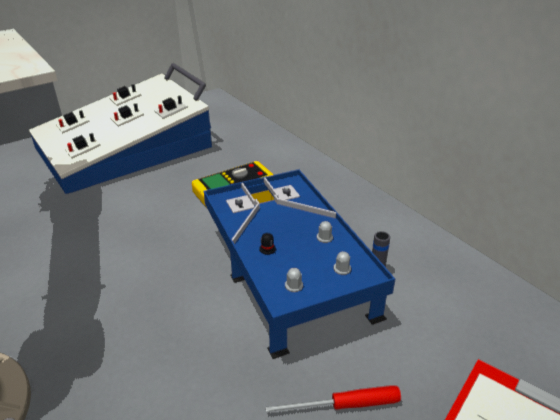

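The top view shows the blue tray (corners ~(244,172),(384,204),(369,285),(224,252)) and the gate at the left, ~(262,213). The chrome nuts are at (322,209), (354,221) and (348,257), the black nut at (309,250). Next I'll measure these.

```bash
cat > m.py <<'E'
from h import *
im=cv2.cvtColor(cv2.imread('pics/a_top.png'),cv2.COLOR_BGR2RGB); d=np.load('d_top.npy')
hsv=cv2.cvtColor(im,cv2.COLOR_RGB2HSV)
b=cv2.inRange(hsv,(105,120,40),(125,255,255)); b[:, :215]=0; b[:,395:]=0
cs,_=cv2.findContours(b,cv2.RETR_EXTERNAL,cv2.CHAIN_APPROX_NONE); c=max(cs,key=cv2.contourArea)
P=np.array([ray('top',u,v,.102)[:2] for u,v in cv2.convexHull(c)[:,0]],np.float32)*1000
r=cv2.minAreaRect(P);print(r);print(cv2.boxPoints(r).round(1).tolist())
g=(hsv[...,1]<70)&(hsv[...,2]>110)&(cv2.fillPoly(np.zeros_like(b),[cv2.convexHull(c)],1)>0)
k=(hsv[...,2]<60)&(cv2.fillPoly(np.zeros_like(b),[cv2.convexHull(c)],1)>0)
for nm,m in(('chrome',g),('black',k)):
    n,l,st,ce=cv2.connectedComponentsWithStats(m.astype(np.uint8))
    for i in range(1,n):
        if st[i,4]<25: continue
        v,u=np.where(l==i)
        pts=np.array([dep('top',a,e,d[e,a]) for a,e in zip(u,v)])*1000
        top=pts[pts[:,2]>112]
        print(nm,st[i],ce[i].round(1),'zmax',pts[:,2].max().round(1),'top',len(top),top.mean(0).round(1) if len(top) else '', ray('top',*ce[i],.105)[:2]*1000)
E
python3 m.py
```

```text
((597.2115478515625, -35.13706970214844), (373.9504089355469, 216.1263885498047), 77.5079116821289)
[[451.29998779296875, -194.3000030517578], [662.2999877929688, -241.10000610351562], [743.2000122070312, 124.0], [532.2000122070312, 170.8000030517578]]
chrome [235 187  74  25 398] [263.9 199. ] zmax 1197.0 top 2 [ 487.5   32.8 1197. ] [668.20293135  67.53879962]
chrome [316 204  12  11  93] [321.8 208.8] zmax 128.8 top 57 [645.8 -81.  121.9] [645.14949393 -80.64740457]
chrome [349 216  12  11  93] [354.3 221. ] zmax 1197.0 top 63 [ 610.6 -157.   156.1] [ 614.93251046 -163.35551417]
chrome [231 220  59  47 401] [253.8 234.9] zmax 1197.0 top 1 [ 487.5   32.8 1197. ] [575.77810671  91.34939539]
chrome [343 251  11  12  92] [348.2 256.7] zmax 127.3 top 59 [ 524.4 -147.8  122.5] [ 524.3762784  -147.31310878]
black [304 245  10   9  54] [309.  248.9] zmax 126.6 top 52 [541.5 -47.6 121.9] [542.32062197 -48.46209486]
```

Run:
```python
import cv2
a=cv2.imread('pics/a_top.png')[160:300,205:405];cv2.imwrite('pics/a_crop.png',cv2.resize(a,None,fx=4,fy=4,interpolation=2))
```

```text
(no output)
```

View pics/a_crop.png

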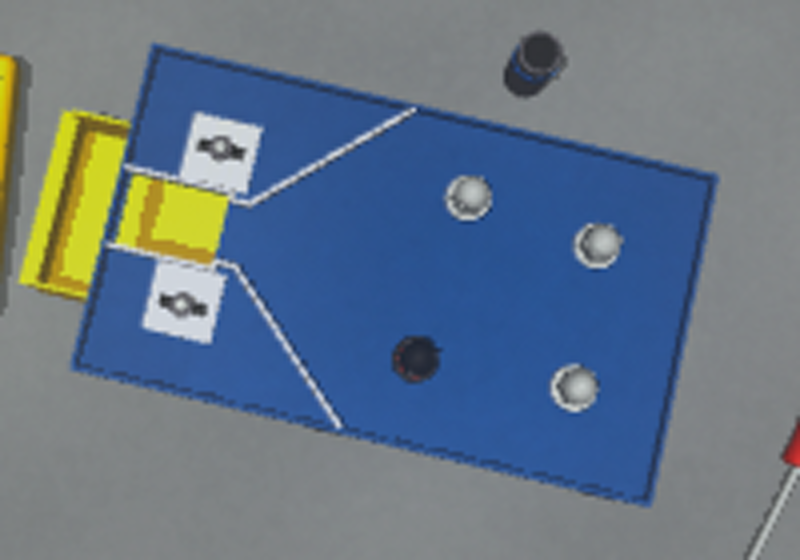

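```bash
cat >> h.py <<'E'
O=np.array([597.7,-32.7]);TH=np.deg2rad(77.5);X=np.array([np.cos(TH),np.sin(TH)]);Y=np.array([-X[1],X[0]])
def t2w(x,y): return O+x*X+y*Y
def w2t(p): p=np.asarray(p)[:2]-O; return np.array([p@X,p@Y])
def st():
    from scipy.spatial.transform import Rotation as Ro
    s=bot.sense();q=s['ee_rot'];R=Ro.from_quat([q[1],q[2],q[3],q[0]]).as_matrix()
    a=np.rad2deg(np.arctan2(R[1,2],R[0,2]))
    print('t',round(s['time_s'],2),'tcp',(s['tcp_pos']*1000).round(1),'tray',w2t(s['tcp_pos']*1000).round(1),'jaw az',a.round(1),'w',round(s['gripper_width']*1000,1),'down',R[:,1].round(3),'F',np.round(s['force'],1),'q7',round(s['joint_positions'][6],2))
    return s
def go(*pts):
    p=bot.sense()['tcp_pos'][:2]*1000
    for q in pts:
        w=t2w(*q);print(q,'->',w.round(1),'d',(w-p).round(1));p=w
E
python3 - <<'E'
from h import *
st()
for n,p in dict(A=(645.4,-80.8),B=(615,-163.2),C=(524.4,-147.5),L=(542,-48)).items(): print(n,w2t(p).round(1))
im=cv2.imread('pics/a_top.png')
for p in((99,19),(99,-19),(115,19),(115,-19),(180,24),(180,-24),(12,105),(12,-105)):
    u,v=proj('top',np.r_[t2w(*p),102]/1000);cv2.circle(im,(round(u),round(v)),1,(0,0,255),-1)
cv2.imwrite('pics/b.png',cv2.resize(im[160:300,205:405],None,fx=4,fy=4,interpolation=0))
go((-70,-70),(-40,-58),(95,0),(108,0))
E
```

```text
t 0.1 tcp [244.8 574.6 230.4] tray [516.5 476. ] jaw az 66.9 w 85.6 down [-0.001 -0.002 -1.   ] F [ 0.6 -0.2  0.3] q7 -0.05
A [-36.6 -57. ]
B [-123.7  -45.1]
C [-127.9   46.7]
L [-27.   51.1]
(-70, -70) -> [ 650.9 -116.2] d [ 406.1 -690.8]
(-40, -58) -> [645.7 -84.3] d [-5.2 31.9]
(95, 0) -> [618.3  60. ] d [-27.4 144.4]
(108, 0) -> [621.1  72.7] d [ 2.8 12.7]
```

View pics/b.png

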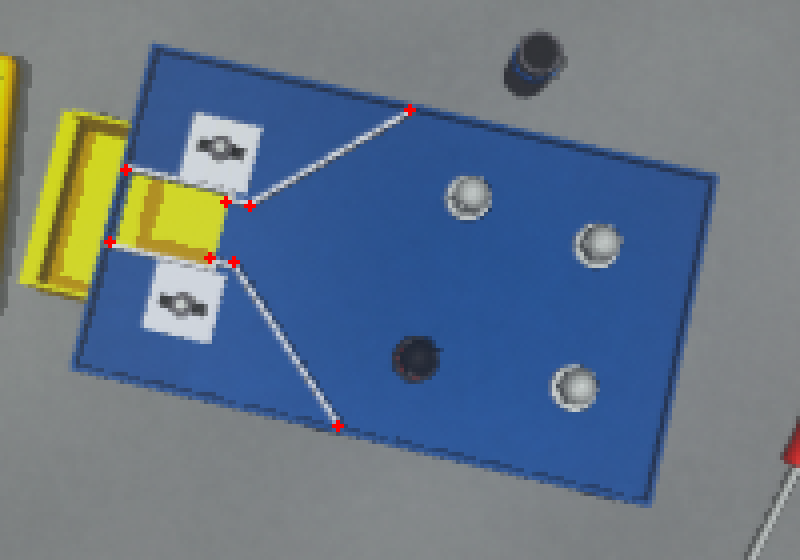

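The projected gate, slot and fence corners land on the picture. Now the white panel, since it's near my route.

Run:
```python
from h import *
d=np.load('d_top.npy')
for u,v in((98,325),(98,180),(80,165),(40,330),(5,330),(50,250),(20,400),(75,170),(40,168)): print(u,v,(dep('top',u,v,d[v,u])*1000).round())
```

```text
98 325 [343. 487.  59.]
98 180 [707. 485. 127.]
80 165 [775. 593.   0.]
40 330 [328. 635.  56.]
5 330 [327. 723.  58.]
50 250 [530. 596. 116.]
20 400 [142. 700.   2.]
75 170 [727. 535. 148.]
40 168 [764. 704.   1.]
```

>>> apply_moves:
  deltas:
    - [[20,-34,0,-4],[20,-34,0,-4],[20,-34,0,-4],[20,-34,0,-4],[20,-34,0,-4],[20,-34,0,-4],[20,-34,0,-4],[20,-34,0,-4]]
  jaw: -0.62

```text
time_s: 0.9
tcp_pos: [0.4053, 0.3013, 0.231]
ee_rot: [-0.626, 0.627, -0.328, 0.328]
force: [0.5, 0.2, -0.3]
gripper_width: 0.0163
```

>>> apply_moves:
  deltas:
    - [[20,-34,0,-4],[20,-34,0,-4],[20,-34,0,-4],[20,-34,0,-4],[20,-34,0,-4],[20,-34,0,-4],[20,-34,0,-4],[20,-34,0,-4]]

```text
time_s: 1.7
tcp_pos: [0.5653, 0.0296, 0.231]
ee_rot: [-0.512, 0.512, -0.488, 0.488]
force: [2.0, -0.2, -0.4]
gripper_width: 0.0162
```

```bash
python3 -c "
from h import *
st();go((-70,-70))"
```

```text
t 1.7 tcp [565.3  29.6 231. ] tray [53.9 45.1] jaw az 2.8 w 16.2 down [-0.  0. -1.] F [ 2.  -0.2 -0.4] q7 0.06
(-70, -70) -> [ 650.9 -116.2] d [  85.6 -145.8]
```

>>> apply_moves:
  deltas:
    - [[22,-37,-15,-4],[22,-37,-15,-4],[22,-37,-15,-4],[20,-35,-15,-3.3],[0,0,-21,0],[0,0,0,0]]

```text
time_s: 2.3
tcp_pos: [0.6489, -0.1161, 0.1462]
ee_rot: [0.441, -0.444, 0.553, -0.55]
force: [-0.3, 0.5, -1.4]
gripper_width: 0.0162
```

```bash
python3 -c "
from h import *
st();go((-70,-70))
im,d=grab('side','c')
cv2.imwrite('pics/c2.png',cv2.resize(im[190:310,200:400,::-1],None,fx=4,fy=4,interpolation=2))"
```

```text
t 2.3 tcp [ 648.9 -116.1  146.2] tray [-70.3 -68. ] jaw az -12.5 w 16.2 down [-0.007  0.    -1.   ] F [-0.3  0.5 -1.4] q7 0.13
(-70, -70) -> [ 650.9 -116.2] d [ 2.  -0.1]
```

View pics/c2.png

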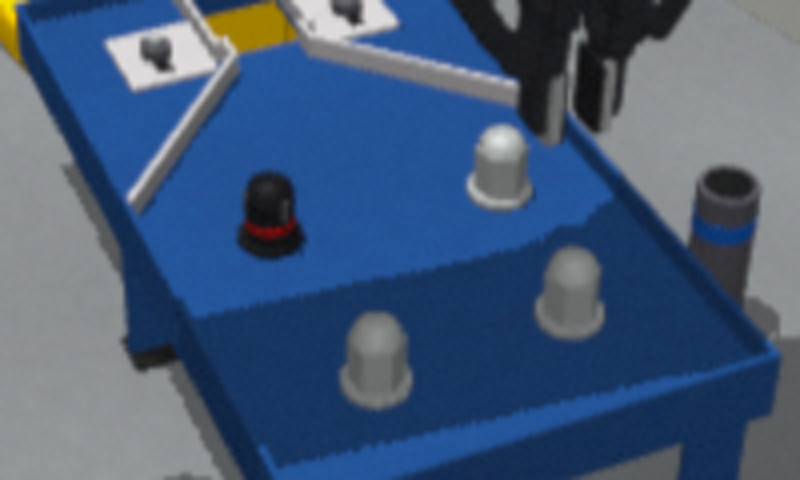

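The side view shows the parallel fingers (gap 16 mm) behind the nearest-to-gate chrome nut, clear of everything. Descending, then pushing nut A.

>>> apply_moves:
  deltas:
    - [[-8,0,-20,0],[0,0,-20,0],[0,0,-6,0],[1.1,4.9,0,0],[1.1,4.9,0,0],[1.1,4.9,0,0],[0,0,0,0]]

```text
time_s: 3.05
tcp_pos: [0.6472, -0.0989, 0.1053]
ee_rot: [-0.444, 0.443, -0.55, 0.551]
force: [-0.6, 0.6, 0.4]
gripper_width: 0.0158
```

```bash
python3 -c "
from h import *
st()
im,d=grab('side','d')
cv2.imwrite('pics/d2.png',cv2.resize(im[190:310,200:400,::-1],None,fx=4,fy=4,interpolation=2))"
```

```text
t 3.05 tcp [647.2 -98.9 105.3] tray [-53.9 -62.7] jaw az -12.3 w 15.8 down [ 0.002  0.    -1.   ] F [-0.6  0.6  0.4] q7 0.13
```

View pics/d2.png

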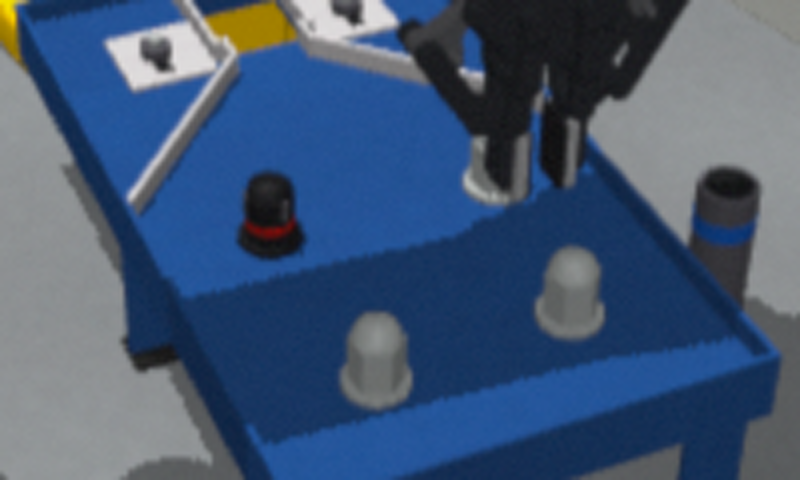

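The fingers sit about 6 mm off the nut's line, so I'll back off, recentre and re-approach.

>>> apply_moves:
  deltas:
    - [[-1.7,-8,0,0],[-5.9,1.3,0,0],[0,0,0,0],[1.1,4.9,0,0],[1.1,4.9,0,0],[1.1,4.9,0,0],[0,0,0,0]]

```text
time_s: 3.8
tcp_pos: [0.6423, -0.0907, 0.1041]
ee_rot: [0.444, -0.444, 0.551, -0.55]
force: [0.3, 0.0, 0.9]
gripper_width: 0.016
```

```bash
python3 -c "
from h import *
st()
for n in('side','top'):
  im,d=grab(n,'e')
  a=im[190:310,200:400,::-1] if n=='side' else im[160:300,205:405,::-1]
  cv2.imwrite('pics/e2_%s.png'%n,cv2.resize(a,None,fx=4,fy=4,interpolation=2))"
```

```text
t 3.8 tcp [642.3 -90.7 104.1] tray [-47.  -56.1] jaw az -12.3 w 16.0 down [-0.     0.001 -1.   ] F [0.3 0.  0.9] q7 0.11
```

View pics/e2_side.png

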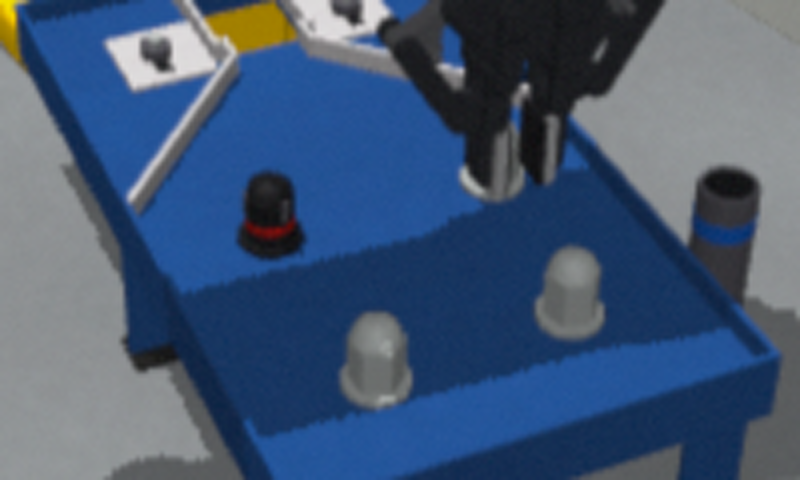

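View pics/e2_top.png

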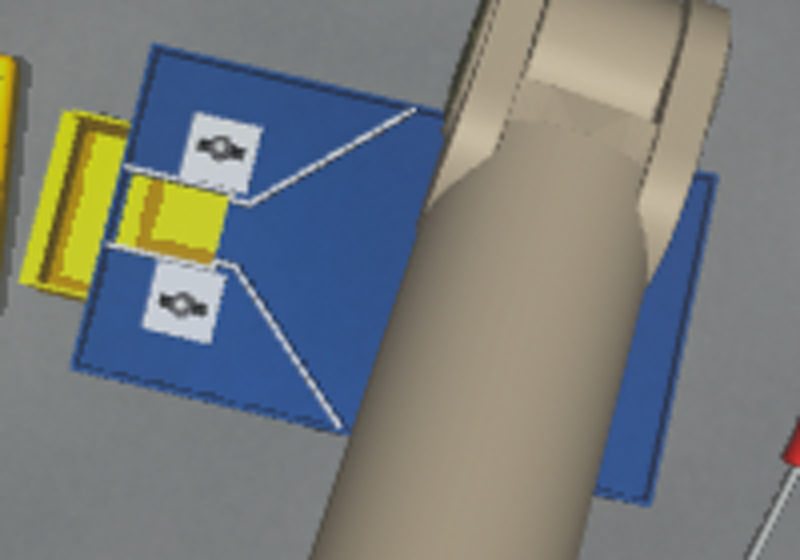

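```bash
python3 -c "
from h import *
print(w2t(ray('side',322.75,235.5,.092)*1000))
a=cv2.imread('pics/a_side.png')
cv2.imwrite('pics/a2.png',cv2.resize(a[190:310,200:400],None,fx=4,fy=4,interpolation=2))
print([ (proj('side',np.r_[t2w(*p),z]/1000)-np.array([200,190]))*4 for p,z in (((-36.6,-57),92),((-47,-56),104),((-36,-48),104),((-36,-64),104))])
"
```

```text
[-29.43624358 -55.89298379]
[array([500.23355618, 190.36560832]), array([510.07433959, 183.45868226]), array([483.22879475, 173.87791633]), array([514.60741439, 165.32359563])]
```

View pics/a2.png

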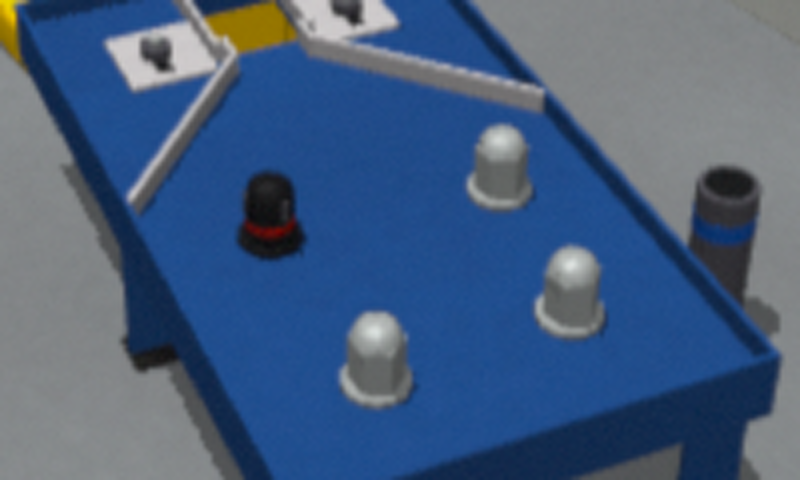

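The nut is now at tray (-29.4,-55.9), nested 17.6 mm ahead of the TCP and centred. Pushing on.

>>> apply_moves:
  deltas:
    - [[-1,5,0,0],[-2,10.7,0.5,0],[-2,10.7,0.5,0],[-2,10.7,0.5,0],[-2,10.7,0.5,0],[-2,10.7,0,0],[-1,5,0,0],[0,0,0,0]]

```text
time_s: 4.7
tcp_pos: [0.6299, -0.0273, 0.1062]
ee_rot: [0.444, -0.444, 0.551, -0.55]
force: [-0.7, -0.4, -1.0]
gripper_width: 0.0163
```

```bash
cat > look.py <<'E'
import sys
from h import *
st()
t=sys.argv[1]
im,d=grab('side',t)
x0,y0=(int(sys.argv[2]),int(sys.argv[3])) if len(sys.argv)>2 else (200,160)
cv2.imwrite(f'pics/{t}x.png',cv2.resize(im[y0:y0+140,x0:x0+200,::-1],None,fx=4,fy=4,interpolation=2))
E
python3 look.py f
```

```text
t 4.7 tcp [629.9 -27.3 106.2] tray [ 12.3 -30.2] jaw az -12.3 w 16.3 down [-0.     0.001 -1.   ] F [-0.7 -0.4 -1. ] q7 0.01
```

View pics/fx.png

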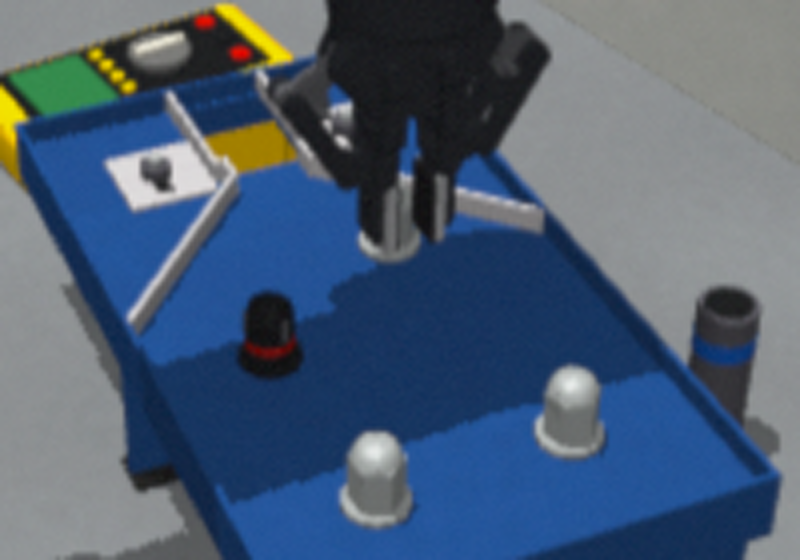

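Nut A stays nested (flange at ~(390,245) in the crop). Continuing towards the gate.

>>> apply_moves:
  deltas:
    - [[-1,5,0,0],[-2,10.4,0,0],[-2,10.4,0,0],[-2,10.4,0,0],[-2,10.4,0,0],[-2,10.4,0,0],[-1.5,8,0,0],[0,0,0,0]]

```text
time_s: 5.55
tcp_pos: [0.6172, 0.0382, 0.1062]
ee_rot: [0.444, -0.444, 0.551, -0.55]
force: [-0.3, 0.5, -0.2]
gripper_width: 0.0163
```

```bash
python3 look.py g
```

```text
t 5.55 tcp [617.2  38.2 106.2] tray [73.4 -3.7] jaw az -12.2 w 16.3 down [-0.     0.001 -1.   ] F [-0.3  0.5 -0.2] q7 -0.11
```

View pics/gx.png

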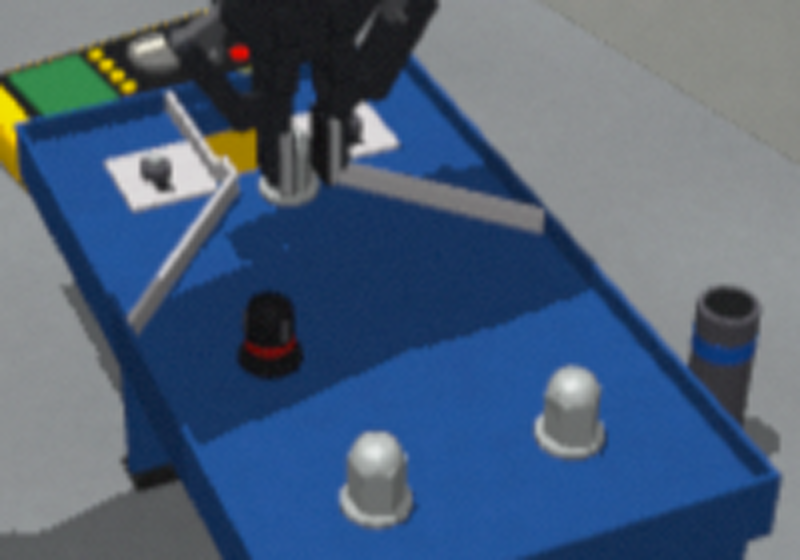

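Nut A is at the gate mouth, at about (288,185) in the crop, and on the centre line. Pushing straight through.

>>> apply_moves:
  deltas:
    - [[-0.2,8.2,0,0],[0.9,8,0,0],[1.7,7.8,0,0],[1.7,7.8,0,0],[1,4,0,0],[0,0,0,0],[0,0,0,0]]

```text
time_s: 6.3
tcp_pos: [0.6225, 0.072, 0.1061]
ee_rot: [0.443, -0.443, 0.551, -0.551]
force: [0.6, 0.4, -0.1]
gripper_width: 0.0162
```

```bash
python3 look.py i 200 130
```

```text
t 6.3 tcp [622.5  72.  106.1] tray [107.6  -1.5] jaw az -12.4 w 16.2 down [-0. -0. -1.] F [ 0.6  0.4 -0.1] q7 -0.16
```

View pics/ix.png

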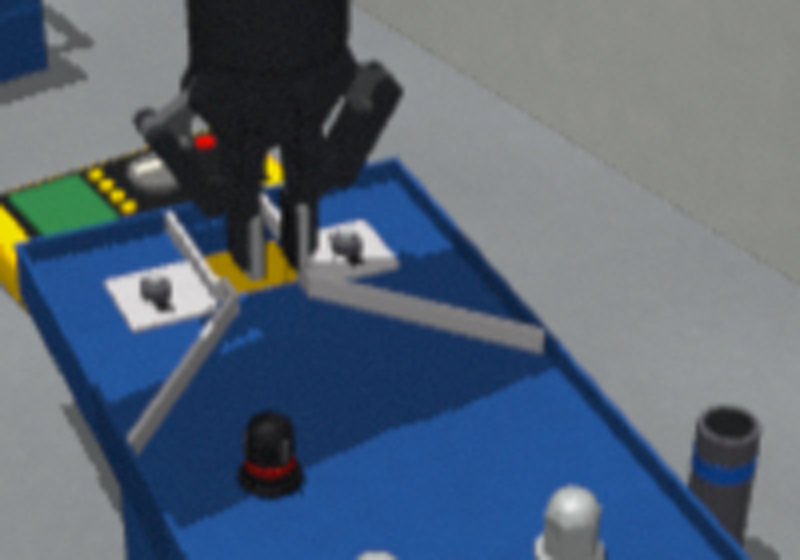

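The slot shows only yellow bin floor and no nut is left on the tray at the gate, so nut A has dropped. Rising and going behind nut B.

>>> apply_moves:
  deltas:
    - [[0,0,25,0],[0,-10,25,0],[-2,-33,4,0],[-2,-33,0,0],[-3,-33,0,0],[-3,-33,0,0],[-2,-33,0,0],[-2,-33,0,0]]

```text
time_s: 7.15
tcp_pos: [0.6081, -0.1379, 0.1604]
ee_rot: [-0.443, 0.443, -0.551, 0.551]
force: [0.6, 0.0, 0.1]
gripper_width: 0.0163
```

>>> apply_moves:
  deltas:
    - [[-1,-33,0,0],[-1,-33,0,0],[0,0,-20,0],[0,0,0,0]]

```text
time_s: 7.55
tcp_pos: [0.6045, -0.2034, 0.138]
ee_rot: [0.441, -0.443, 0.553, -0.551]
force: [1.0, 2.2, -0.0]
gripper_width: 0.0161
```

```bash
python3 look.py j 200 180; python3 -c "
from h import *
go((-163,-45)); im,d=grab('top','j');cv2.imwrite('pics/jt.png',cv2.resize(im[160:300,205:405,::-1],None,fx=4,fy=4,interpolation=2))"
```

```text
t 7.55 tcp [ 604.5 -203.4  138. ] tray [-165.1  -43.6] jaw az -12.6 w 16.1 down [-0.004  0.001 -1.   ] F [ 1.   2.2 -0. ] q7 0.29
(-163, -45) -> [ 606.4 -201.6] d [0.9 0.4]
```

View pics/jx.png

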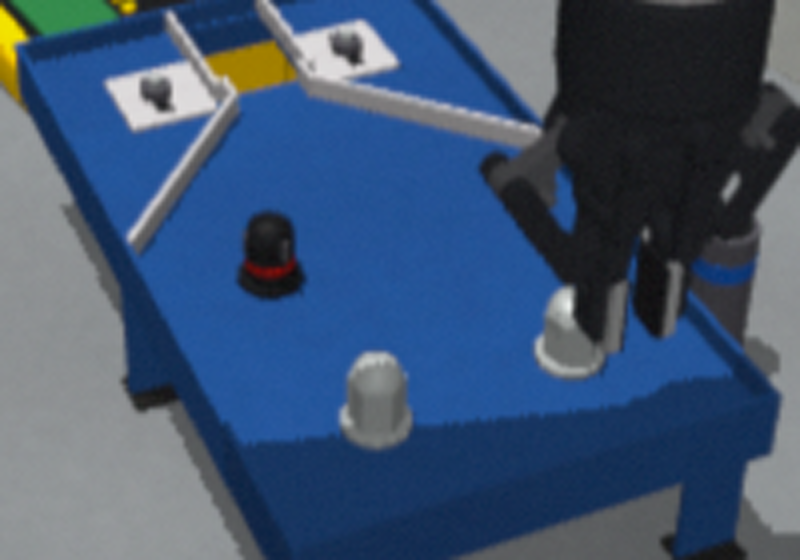

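View pics/jt.png

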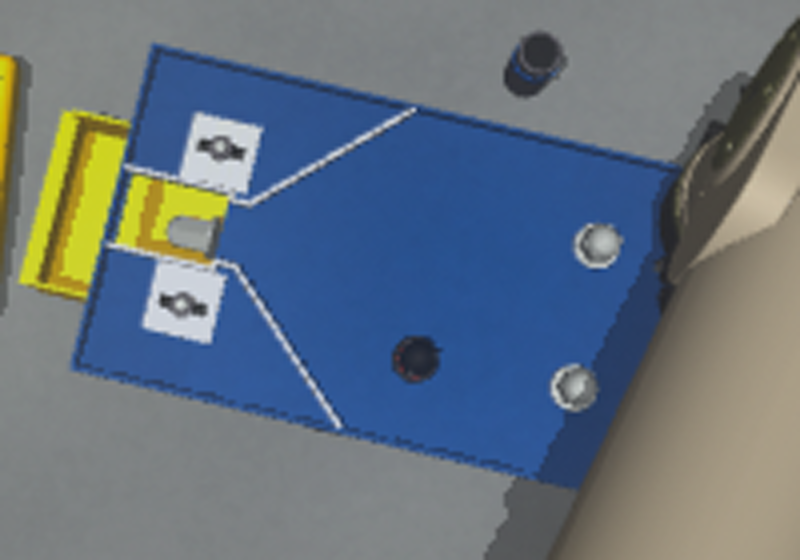

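Nut A lies in the bin, visible through the slot at (192,232). The fingers are behind nut B and aligned with it.

>>> apply_moves:
  deltas:
    - [[0,0,-20,0],[-0.5,0,-14,0],[0,0,0,0],[1.3,5.9,0,0],[1.3,5.9,0,0],[1.3,5.9,0,0],[1.3,5.9,0,0],[0,0,0,0]]

```text
time_s: 8.45
tcp_pos: [0.6119, -0.1769, 0.1066]
ee_rot: [-0.444, 0.443, -0.551, 0.551]
force: [0.4, 0.0, -0.4]
gripper_width: 0.0161
```

```bash
python3 look.py k 200 180
```

```text
t 8.45 tcp [ 611.9 -176.9  106.6] tray [-137.7  -45.1] jaw az -12.3 w 16.1 down [ 0.001  0.    -1.   ] F [ 0.4  0.  -0.4] q7 0.26
```

View pics/kx.png

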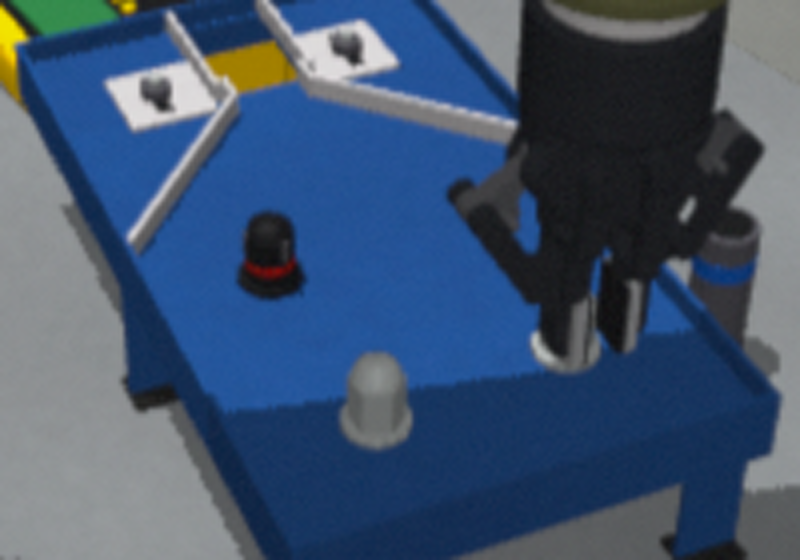

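Nut B is in contact, its flange at (566,350) in the crop. Pushing.

>>> apply_moves:
  deltas:
    - [[0.1,6,0,0],[0.3,10,0,0],[0.3,12,0,0],[0.3,12,0,0],[0.3,12,0,0],[0.2,10,0,0],[0.1,6,0,0],[0,0,0,0]]

```text
time_s: 9.3
tcp_pos: [0.613, -0.1087, 0.1062]
ee_rot: [0.444, -0.444, 0.551, -0.55]
force: [-0.6, 0.4, -0.1]
gripper_width: 0.016
```

```bash
python3 look.py l 200 180
```

```text
t 9.3 tcp [ 613.  -108.7  106.2] tray [-70.9 -31.4] jaw az -12.3 w 16.0 down [-0.     0.001 -1.   ] F [-0.6  0.4 -0.1] q7 0.15
```

View pics/lx.png

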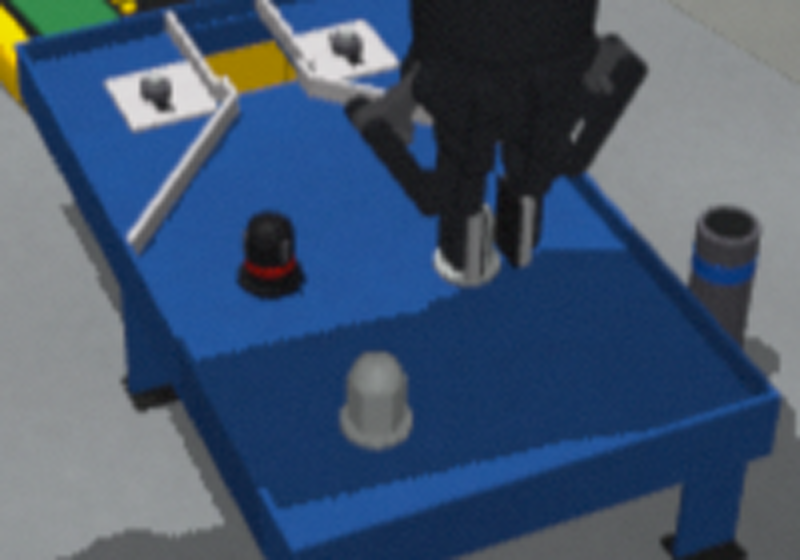

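Still nested, and the lock nut is untouched at (270,265). Continuing.

>>> apply_moves:
  deltas:
    - [[0.1,6,0,0],[0.2,12,0,0],[0.2,12,0,0],[0.2,12,0,0],[0.2,12,0,0],[0.2,12,0,0],[0.1,8,0,0],[0,0,0,0]]

```text
time_s: 10.15
tcp_pos: [0.6142, -0.0341, 0.1061]
ee_rot: [0.444, -0.444, 0.551, -0.55]
force: [-0.4, 0.6, 0.2]
gripper_width: 0.0159
```

>>> apply_moves:
  deltas:
    - [[0.1,6,0,0],[0.2,12,0,0],[0.2,12,0,0],[0.2,12,0,0],[0.2,12,0,0],[0.2,10,0,0],[0.1,5,0,0],[0,0,0,0]]

```text
time_s: 10.95
tcp_pos: [0.6152, 0.034, 0.1062]
ee_rot: [0.444, -0.444, 0.551, -0.55]
force: [0.6, 0.3, 0.3]
gripper_width: 0.0162
```

```bash
python3 look.py n 200 140
```

```text
t 10.95 tcp [615.2  34.  106.2] tray [68.9 -2.7] jaw az -12.3 w 16.2 down [-0.  0. -1.] F [0.6 0.3 0.3] q7 -0.1
```

View pics/nx.png

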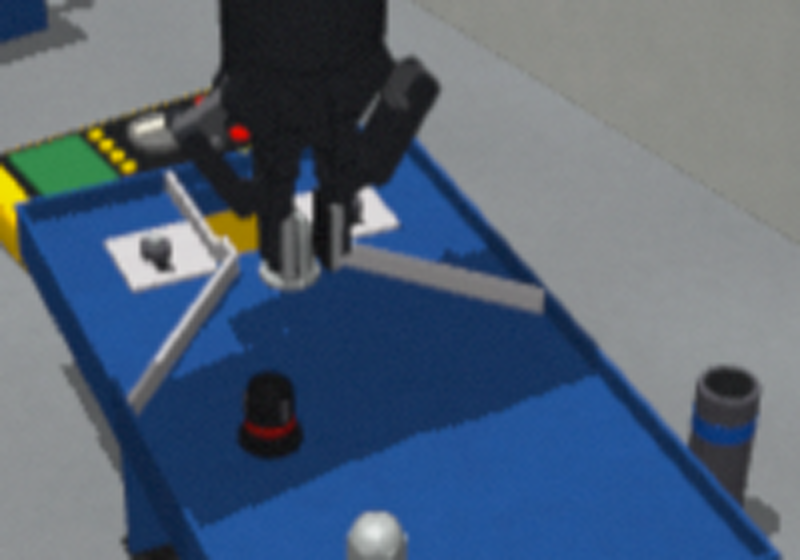

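Nut B is at the gate mouth and centred. Pushing it through.

>>> apply_moves:
  deltas:
    - [[0.3,6,0,0],[0.9,8,0,0],[1.5,8,0,0],[1.7,8,0,0],[1.7,6,0,0],[0.5,3,0,0],[0,0,0,0],[0,0,0,0]]

```text
time_s: 11.8
tcp_pos: [0.6217, 0.0713, 0.1061]
ee_rot: [0.443, -0.443, 0.551, -0.551]
force: [-0.2, 0.4, 0.4]
gripper_width: 0.0161
```

```bash
python3 look.py o 200 130
```

```text
t 11.8 tcp [621.7  71.3 106.1] tray [106.8  -0.9] jaw az -12.4 w 16.1 down [-0. -0. -1.] F [-0.2  0.4  0.4] q7 -0.16
```

View pics/ox.png

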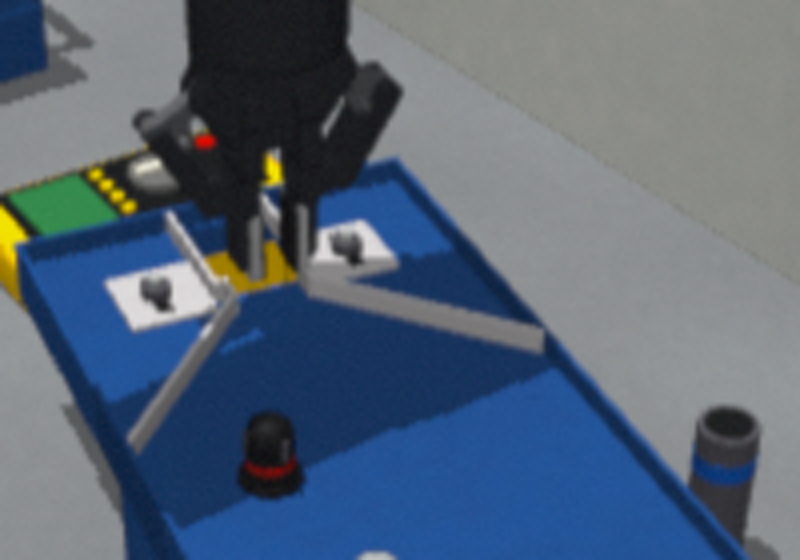

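Nut B has dropped as well. Rising, turning −40° and going behind nut C, so it clears the lock nut.

>>> apply_moves:
  deltas:
    - [[0,0,25,0],[0,-5,25,0],[-13,-26,4,-4],[-13,-26,0,-5],[-13,-26,0,-5],[-13,-26,0,-5],[-13,-26,0,-5],[-13,-26,0,-5]]

```text
time_s: 12.65
tcp_pos: [0.543, -0.0909, 0.1604]
ee_rot: [0.29, -0.29, 0.645, -0.645]
force: [0.2, -1.0, -0.9]
gripper_width: 0.0161
```

>>> apply_moves:
  deltas:
    - [[-13,-26,0,-5],[-13,-26,0,-5],[-13,-17,0,-1],[-10,-12,-10,0],[0,0,-10,0],[0,0,0,0]]

```text
time_s: 13.25
tcp_pos: [0.4942, -0.1689, 0.1384]
ee_rot: [0.228, -0.229, 0.67, -0.668]
force: [-0.3, 0.4, -0.6]
gripper_width: 0.0162
```

```bash
python3 look.py p 200 180; python3 -c "
from h import *
go((-157,71)); im,d=grab('top','p');cv2.imwrite('pics/pt.png',cv2.resize(im[160:300,205:405,::-1],None,fx=4,fy=4,interpolation=2))"
```

```text
t 13.25 tcp [ 494.2 -168.9  138.4] tray [-155.4   71.6] jaw az -52.3 w 16.2 down [-0.003  0.001 -1.   ] F [-0.3  0.4 -0.6] q7 -0.42
(-157, 71) -> [ 494.4 -170.6] d [-0.4 -1.9]
```

View pics/px.png

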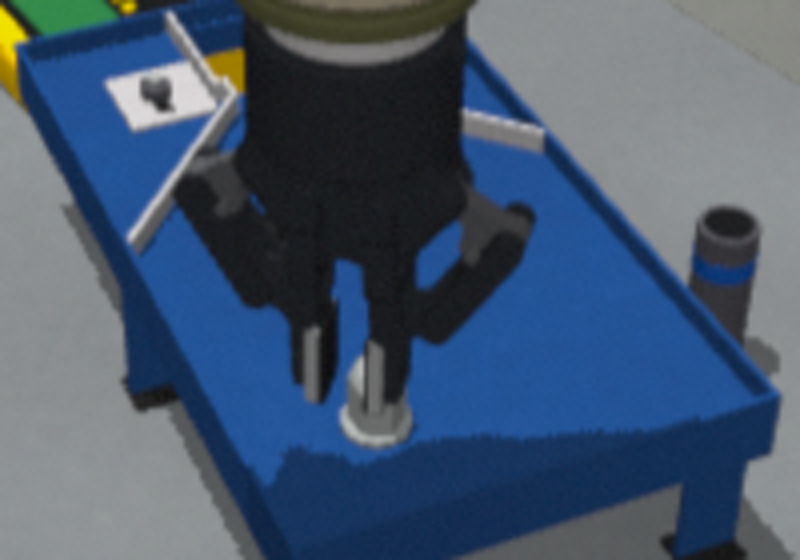

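View pics/pt.png

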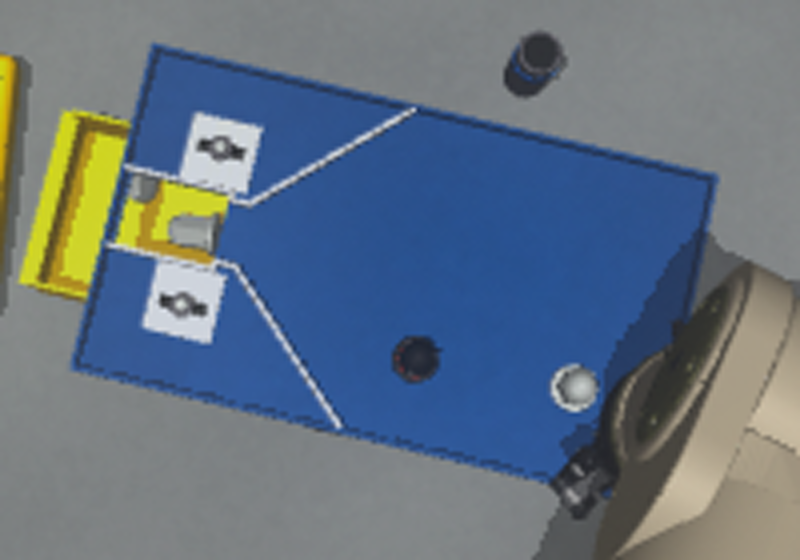

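Both nuts are in the bin, visible at (192,232) and (145,188) in the top crop. Nut C is aligned within 2 mm of my push line. Descending and making contact.

>>> apply_moves:
  deltas:
    - [[0,0,-20,0],[0,0,-14,0],[0,0,0,0],[4,3,0,0],[4,3,0,0],[4,3,0,0],[4,3,0,0],[0,0,0,0]]

```text
time_s: 14.15
tcp_pos: [0.5117, -0.1576, 0.1065]
ee_rot: [-0.229, 0.228, -0.669, 0.669]
force: [1.2, 0.6, 0.3]
gripper_width: 0.0162
```

```bash
python3 look.py q 200 180
```

```text
t 14.15 tcp [ 511.7 -157.6  106.5] tray [-140.6   56.9] jaw az -52.3 w 16.2 down [ 0.001  0.    -1.   ] F [1.2 0.6 0.3] q7 -0.41
```

View pics/qx.png

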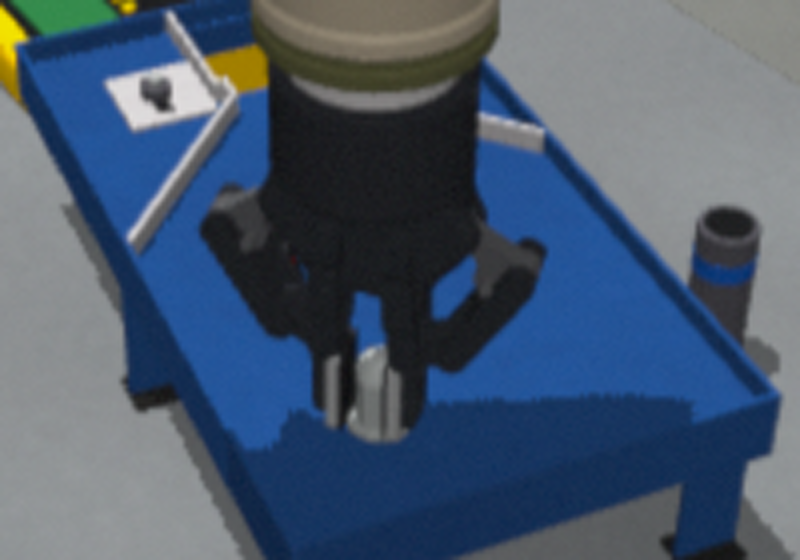

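Nut C is seated, its flange at about (380,425). Pushing diagonally.

>>> apply_moves:
  deltas:
    - [[4,3,0,0],[8,6,0,0],[8,6,0,0],[8,6,0,0],[8,6,0,0],[8,6,0,0],[4,3,0,0],[0,0,0,0]]

```text
time_s: 15.0
tcp_pos: [0.5595, -0.1216, 0.1061]
ee_rot: [-0.228, 0.228, -0.669, 0.669]
force: [0.0, 0.1, -0.1]
gripper_width: 0.0163
```

```bash
python3 look.py r 200 180
```

```text
t 15.0 tcp [ 559.5 -121.6  106.1] tray [-95.1  18. ] jaw az -52.3 w 16.3 down [-0. -0. -1.] F [ 0.   0.1 -0.1] q7 -0.47
```

View pics/rx.png

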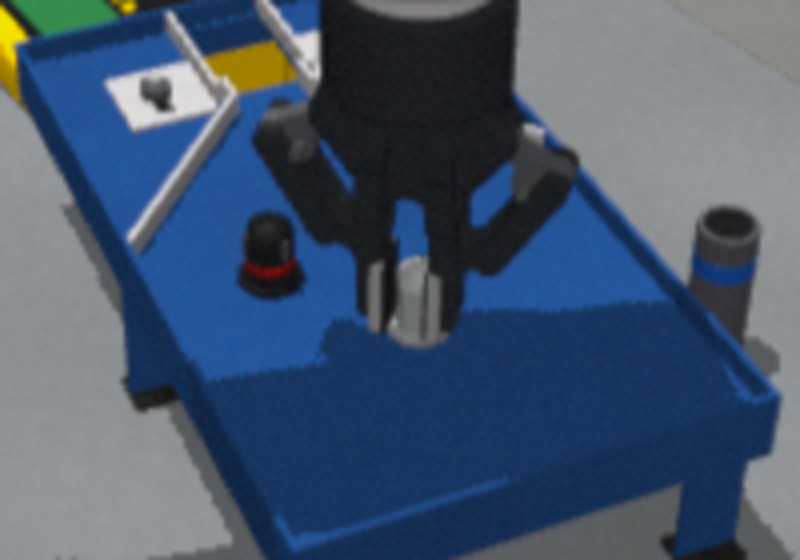

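>>> apply_moves:
  deltas:
    - [[5,4,0,0],[5,4,0,0],[2.5,2,0,0],[0,0,0,0],[-7,-5.5,0,0],[-8,-6,0,0],[-1,-6,0,0],[0,0,0,0]]

```text
time_s: 15.85
tcp_pos: [0.5547, -0.1316, 0.1066]
ee_rot: [-0.227, 0.227, -0.67, 0.67]
force: [-0.5, -0.2, 1.1]
gripper_width: 0.0165
```

>>> apply_moves:
  deltas:
    - [[0,-5,0,8],[5,-3,0,8],[5,-1,0,8],[5,0,0,8],[5,0,0,8],[0,0,0,0]]

```text
time_s: 16.45
tcp_pos: [0.5759, -0.1389, 0.1064]
ee_rot: [-0.444, 0.444, -0.55, 0.551]
force: [0.1, -0.9, -0.9]
gripper_width: 0.016
```

```bash
python3 look.py s 200 180
```

```text
t 16.45 tcp [ 575.9 -138.9  106.4] tray [-108.4   -1.7] jaw az -12.2 w 16.0 down [ 0.001  0.    -1.   ] F [ 0.1 -0.9 -0.9] q7 0.2
```

View pics/sx.png

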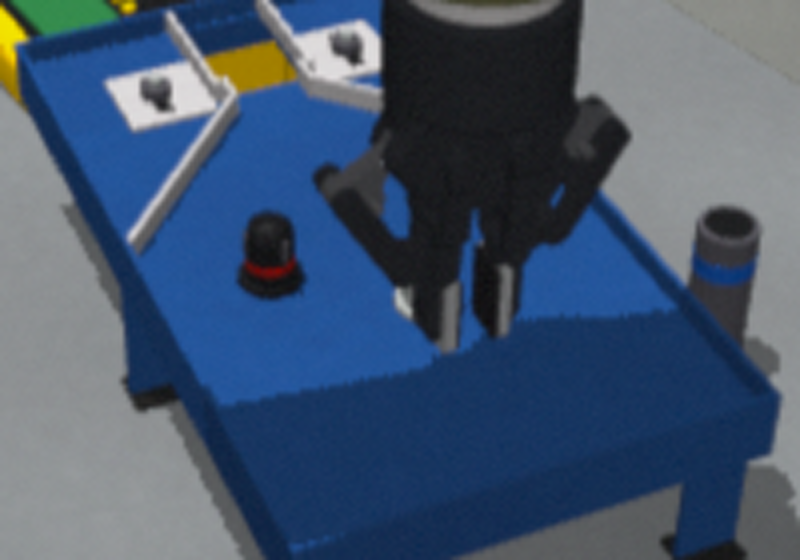

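```bash
python3 -c "
from h import *
for p in((-69,-4),(-70,0),(-66,-4)):
  print(p,(np.array(proj('side',np.r_[t2w(*p),92]/1000))-[200,180])*4)
im,d=grab('top','s');cv2.imwrite('pics/st.png',cv2.resize(im[160:300,205:405,::-1],None,fx=4,fy=4,interpolation=2))"
```

```text
(-69, -4) [426.09238424 302.7395728 ]
(-70, 0) [418.81204832 306.4715077 ]
(-66, -4) [423.16483163 298.62516443]
```

View pics/st.png

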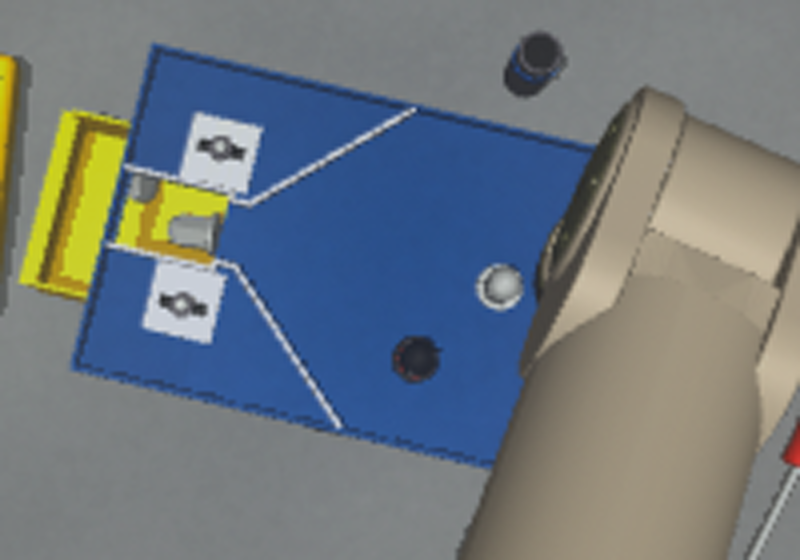

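```bash
python3 -c "
from h import *
print(w2t(ray('top',330-.1,231.6,.105)*1000))"
```

```text
[-69.27107783  -4.33543519]
```

Nut C is at tray (-69.3,-4.3), where I predicted it. Shifting 2.5 mm sideways, then making contact and pushing.

>>> apply_moves:
  deltas:
    - [[2.5,-0.6,0,0],[0,0,0,0],[1.3,5.9,0,0],[1.3,5.9,0,0],[1.3,5.9,0,0],[1.3,5.9,0,0],[1.3,5.9,0,0],[0,0,0,0]]

```text
time_s: 17.35
tcp_pos: [0.5847, -0.1085, 0.1062]
ee_rot: [0.444, -0.444, 0.551, -0.55]
force: [-0.6, -0.1, -1.3]
gripper_width: 0.0165
```

```bash
python3 look.py u 200 160
```

```text
t 17.35 tcp [ 584.7 -108.5  106.2] tray [-76.8  -3.7] jaw az -12.3 w 16.5 down [-0.     0.001 -1.   ] F [-0.6 -0.1 -1.3] q7 0.14
```

View pics/ux.png

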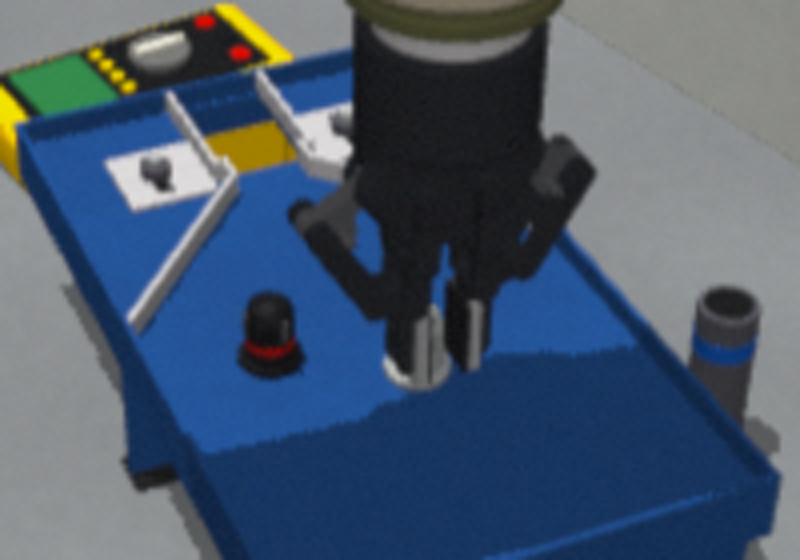

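Nut C is nested, with its flange at (417,365) and the lock nut clear at (270,345). Pushing straight.

>>> apply_moves:
  deltas:
    - [[1.3,6,0,0],[2.4,11.8,0,0],[2.4,11.8,0,0],[2.4,11.8,0,0],[2.4,11.8,0,0],[2.4,11.8,0,0],[1.3,6,0,0],[0,0,0,0]]

```text
time_s: 18.2
tcp_pos: [0.5992, -0.0374, 0.1061]
ee_rot: [0.444, -0.444, 0.551, -0.55]
force: [-0.9, -0.1, 1.2]
gripper_width: 0.0161
```

```bash
python3 look.py v 200 150
```

```text
t 18.2 tcp [599.2 -37.4 106.1] tray [-4.2 -2.5] jaw az -12.3 w 16.1 down [-0.     0.001 -1.   ] F [-0.9 -0.1  1.2] q7 0.02
```

View pics/vx.png

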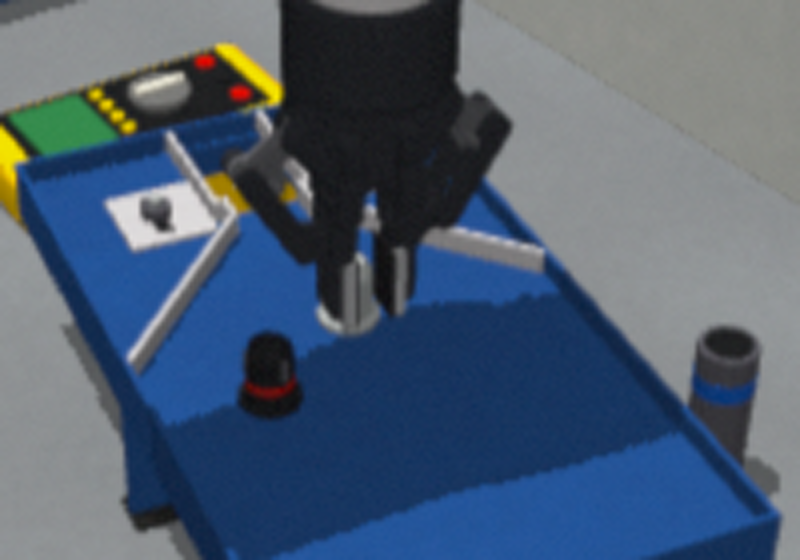

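Still nested, and past the lock nut. Continuing to the gate mouth.

>>> apply_moves:
  deltas:
    - [[1.3,6,0,0],[2.3,11.8,0,0],[2.3,11.8,0,0],[2.3,11.8,0,0],[2.3,11.8,0,0],[2.3,11.8,0,0],[1.2,6,0,0],[0,0,0,0]]

```text
time_s: 19.05
tcp_pos: [0.6131, 0.0337, 0.1061]
ee_rot: [0.444, -0.444, 0.551, -0.55]
force: [0.4, -0.4, 0.7]
gripper_width: 0.0163
```

```bash
python3 look.py w 200 140
```

```text
t 19.05 tcp [613.1  33.7 106.1] tray [68.2 -0.6] jaw az -12.3 w 16.3 down [-0.     0.001 -1.   ] F [ 0.4 -0.4  0.7] q7 -0.1
```

View pics/wx.png

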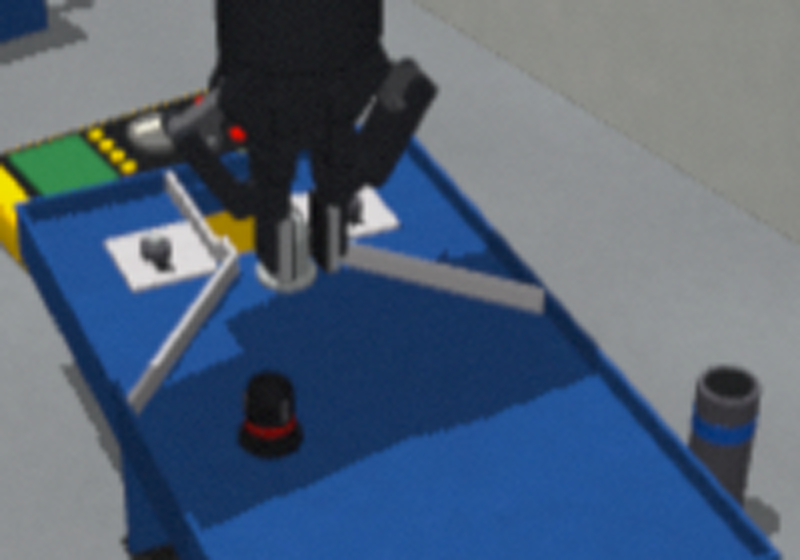

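Nut C is at the gate mouth on the centre line (y −0.6). Pushing it through.

>>> apply_moves:
  deltas:
    - [[1.2,6,0,0],[1.7,8,0,0],[1.7,8,0,0],[1.7,8,0,0],[1.4,6,0,0],[0.6,2.5,0,0],[0,0,0,0],[0,0,0,0]]

```text
time_s: 19.9
tcp_pos: [0.6212, 0.0702, 0.1062]
ee_rot: [0.443, -0.443, 0.551, -0.551]
force: [-0.7, 0.6, -0.1]
gripper_width: 0.0163
```

```bash
python3 look.py y 200 130
```

```text
t 19.9 tcp [621.2  70.2 106.2] tray [105.5  -0.6] jaw az -12.4 w 16.3 down [-0. -0. -1.] F [-0.7  0.6 -0.1] q7 -0.16
```

View pics/yx.png

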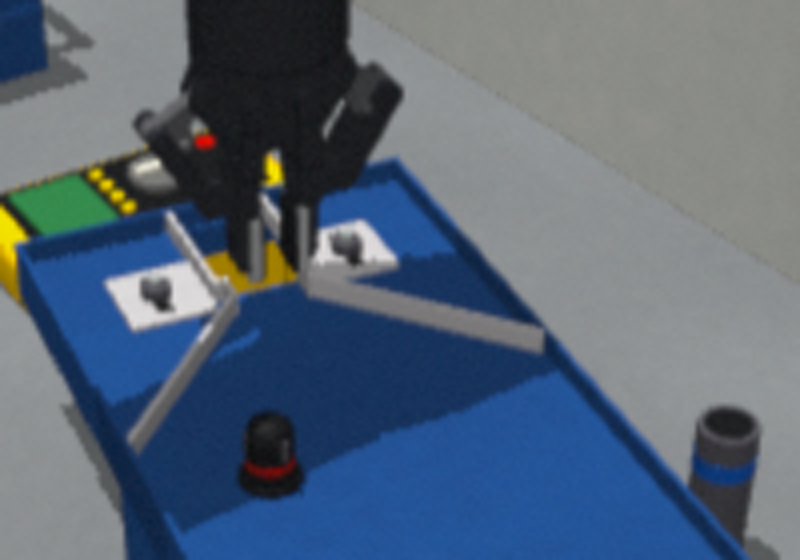

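It has dropped. Rising clear and moving back from the slot for a top-view check.

>>> apply_moves:
  deltas:
    - [[0,0,25,0],[0,0,35,0],[0,-30,35,0],[0,-35,10,0],[0,-35,0,0],[0,-35,0,0],[0,-35,0,0],[0,0,0,0]]

```text
time_s: 20.75
tcp_pos: [0.6197, -0.1075, 0.2119]
ee_rot: [-0.44, 0.441, -0.552, 0.554]
force: [-0.6, -0.1, -0.4]
gripper_width: 0.0162
```

>>> apply_moves:
  deltas:
    - [[0,-30,0,0],[0,-30,0,0],[0,0,0,0],[0,0,0,0]]

```text
time_s: 21.15
tcp_pos: [0.6209, -0.1606, 0.2112]
ee_rot: [0.442, -0.443, 0.552, -0.552]
force: [-0.0, 1.1, -0.5]
gripper_width: 0.0164
```

```bash
python3 -c "
from h import *
st(); im,d=grab('top','z');cv2.imwrite('pics/zt.png',cv2.resize(im[160:300,165:365,::-1],None,fx=4,fy=4,interpolation=2))
k=cv2.cvtColor(im,cv2.COLOR_RGB2HSV)[...,2][238:260,298:320]<60
v,u=np.where(k);print('lock px',u.mean()+298,v.mean()+238)
a=cv2.cvtColor(cv2.imread('pics/a_top.png'),cv2.COLOR_BGR2HSV)[...,2][238:260,298:320]<60
v,u=np.where(a);print('lock px start',u.mean()+298,v.mean()+238)"
```

```text
t 21.15 tcp [ 620.9 -160.6  211.2] tray [-119.8  -50.3] jaw az -12.5 w 16.4 down [-0. -0. -1.] F [-0.   1.1 -0.5] q7 0.19
lock px 308.8787878787879 249.04545454545453
lock px start 309.0 248.94444444444446
```

View pics/zt.png

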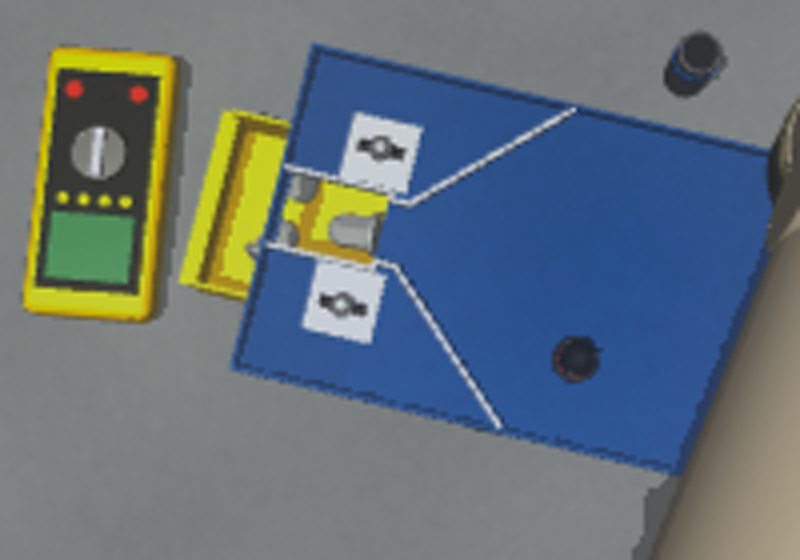

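All three nuts show in the bin, at (352,230), (300,188) and (285,235) in the crop. The lock nut hasn't moved. I'll let things settle briefly and compare.

>>> apply_moves:
  deltas:
    - [[0,0,0,0],[0,0,0,0],[0,0,0,0],[0,0,0,0],[0,0,0,0],[0,0,0,0],[0,0,0,0],[0,0,0,0]]

```text
time_s: 22.0
tcp_pos: [0.6212, -0.1596, 0.2113]
ee_rot: [0.443, -0.443, 0.551, -0.551]
force: [0.1, 0.7, 0.1]
gripper_width: 0.0163
```

```bash
python3 -c "
from h import *
a=cv2.imread('pics/z_top.png').astype(int); im,_=grab('top','z9'); b=im[...,::-1].astype(int)
D=abs(a-b)[195:235,215:265].max(-1);print('bin diff max',D.max(),'n>40',(D>40).sum())
c=cv2.imread('pics/a_top.png').astype(int);print('meter diff',(abs(c-b)[165:245,165:212].max(-1)>50).sum())
bot.close_job()"
```

```text
bin diff max 3 n>40 0
meter diff 0
the job is handed in; nothing more can be done
```

All three chrome nuts are in the stock bin, and I handed the job in at about 22 s of the 67 s allowed. I pushed them with the slightly opened fingers and never gripped or lifted them. Each of the first two showed in the bin from the top camera before I started the next.

My last checks before handing in:
- **Nuts:** the top view shows all three in the bin, and they were at rest (no image change there over about 0.8 s).
- **Locking nut:** it is upright and within about 0.2 pixel (under 1 mm) of its starting position.
- **Multimeter:** the image there is unchanged from the start.
- **Socket and screwdriver:** the socket stood upright in its place in the last top view. I did not re-measure either of them, but the fingers only worked inside the tray.
- **Robot:** it was clear of everything, with the fingertips at z 211 mm.

The only correction was on the first nut: the fingers came in about 6 mm off its line, so I backed off and recentred them before pushing. No check failed or disagreed.

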